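# Sort loose cabinet fittings into their parts trays

### The arm

A 7-joint arm with a two-finger parallel gripper is mounted at the origin on a cart in front of the work surface, level with it; the furniture and walls round the work are solid. World frame = base frame: x ahead of the robot, y to its left, z up, the work surface at z = 0. Lengths are in mm, angles in rad, forces in N, time in s.
With the tool pointing down it reaches from about 400 to 900 mm from the base axis. Payload 5.6 kg.
Tool frame: the origin (TCP) lies midway between the tips of the shut fingers; the grasp point (between the pads) lies 19 mm behind it; z points along the fingers, y is the line along which they close (so a half turn about z gives the same grasp; the last joint's range is limited). The gripper opens to 92 mm and grips with 3 to 60 N. Pads are 20 mm wide; open, the fingers measure 128 mm over their backs; the gripper's body (75 mm by 189 mm) begins 69 mm behind the grasp point.
Start: joints at [-1.313, 0.468, -0.012, 1.603, 0.006, 1.071, -0.056], TCP at [192.626, 620.809, 214.592] pointing down, gripper open.
Joint ranges: [-2.53, 2.53], [-0.31, 2.02], [-1.57, 1.55], [0.28, 2.44], [-1.29, 4.43], [0.15, 1.84], [-2.92, 2.92]. Speed limits (rad/s): [2.57, 2.57, 3.14, 3.14, 3.14, 3.14, 3.14].

### API

Orientations are given as a rotation vector (axis times angle).
In Python, from cell import robot, grip, kin, viewer gives the robot as it stands. Calls block until the motion is done:
- robot.movep(position, orientation): joint-space move of the TCP to a pose.
- robot.servo_line(position, feed=150, rotation=None): straight line of the TCP; rotation=None keeps the orientation; feed is the mean speed in mm/s.
- robot.goto_joints(angles): joint-space move.
- grip(opening, newtons=None): opening from 0.0 (shut) to 1.0 (fully open); newtons is the grip in N (None keeps the last); returns when the fingers have stopped.
- robot.hold(seconds).
- kin.ik(position, orientation): joint angles nearest the present ones, or None.
- robot.observe(): the state.
- viewer.read_camera(name): name is "side" or "top"; returns the picture (480x640x3 uint8, red, green, blue); there is no depth.
- viewer.camera_info(name): a dict with "camera_matrix" (3x3 intrinsics, pixels), "k1" (the pictures are not rectified: a ray, as slopes to the right and down, at radius r is drawn at 1 + k1 r^2 times it, then the intrinsics apply), "R" (3x3) and "t" (3): a world point X has camera coordinates R X + t. Camera axes: x right, y down, z forward; pixel columns grow to the right and rows downward; lengths in mm; the calibration is good to about 2 mm. A picture is of the moment at which its call begins. camera_info takes no time and is no camera call.
A pose or a line that the arm cannot do raises robot.IKError and nothing moves.
- robot.job_done(): hands the job in; it is judged then, once.
Trained networks look in the newest picture that a camera, given by its name, has taken for a name from the list of things; names that differ only in an ending like _2 or _b are one class to them, and where a whole thing is asked for, a point or a joint stands for the part that bears it (a point fixed in the world has none). Each returns a list of dicts, best first, with "confidence" (0 to 1); they miss things now and then, are a little off and sometimes report something else, mostly with a low value. They report only what shows in the picture. A call takes as long as a camera call. They do not tell look-alikes from the thing itself.
- viewer.silhouettes(name, camera): "mask" (480x640 bool, what is visible of it).
- viewer.pinpoint(name, camera): "at" ([x, y, z] in mm, in the coordinates of the camera as it stood for that picture, good to about 4 mm: a listed point, or the origin of a listed thing).
The state is a dict: "t": time; "joints": joint angles; "joint_velocities": joint speeds; "joint_torque": joint torques, N m; "tcp_pos": TCP position; "tcp_rot": TCP orientation; "contact_force": force on the tool from outside, world axes, zero at the start; "wrist_torque": the same for the moment, N m; "grip_width": opening from 0.0 (shut) to 1.0 (fully open); "grip_force": force on a finger pad.
Only numpy, scipy, OpenCV 4.12 (cv2) and the standard library are available. Lean on these libraries where they do the work, as an engineer would, in place of code of your own. Each camera call takes 0.05 s, during which the arm holds its last target. There are 200 camera calls.

### The job

Five loose cabinet fittings lie in front of three grey parts trays; each tray has a sample of its kind fixed on its far ledge. Put every loose fitting into the bin of the tray whose sample it matches: the bar pull and both cup hinges lying flat on the bin floor, not on one another, and both levelling feet standing upright on their pads. Leave the roll of masking tape and the pencil where they are.

Things in the scene. Friction and masses are not known exactly. Their poses are not given: they have to be found in the camera images.
- pull_center (a point): the loose bar pull (door handle), bare steel, lying flat: a straight round bar 12 mm thick and 160 mm long with two short posts sticking out sideways, level. This point: middle of the bar, 6 mm above the underside; x runs along the bar, the posts (10 mm thick, 58 mm either side of the middle) reach 30 mm from the bar's centre line towards +y. 60 g
- hinge_1_center (a point): first loose cup hinge, bare steel, lying flat, 57 x 92 x 18 mm: a round eared cup (12 mm high) at one end, a box-like arm at the other. This point: centre of the arm, 8.5 mm above the underside. Grip the arm across x: 30 mm wide (x), 55 long (y), 17 high. y points from cup to arm; from here the hinge reaches 27 mm to +y, 66 to -y (cup rim), 42 to -x and 16 to +x (the ears, 58 mm wide). 70 g
- hinge_2_center (a point): second loose cup hinge, bare steel, lying flat, 57 x 92 x 18 mm: a round eared cup (12 mm high) at one end, a box-like arm at the other. This point: centre of the arm, 8.5 mm above the underside. Grip the arm across x: 30 mm wide (x), 55 long (y), 17 high. y points from cup to arm; from here the hinge reaches 27 mm to +y, 66 to -y (cup rim), 42 to -x and 16 to +x (the ears, 58 mm wide). 70 g
- foot_1_center (a point): first loose black plastic levelling foot for a cabinet, standing on its round pad (44 mm across, 6 mm thick), which tapers to an upright stem 24 mm across from 12 mm up to the top at 38 mm. This point: its centre, 19 mm above the underside; z points up the stem. 40 g
- foot_2_center (a point): second loose black plastic levelling foot for a cabinet, standing on its round pad (44 mm across, 6 mm thick), which tapers to an upright stem 24 mm across from 12 mm up to the top at 38 mm. This point: its centre, 19 mm above the underside; z points up the stem. 40 g
- pull_tray: grey tray fixed to the table: an open bin and, away from the robot, a ledge (20 mm high) with one sample bar pull fixed on it. Origin: on the table under the bin's centre; x points from bin to ledge, y along the bin. Bin outside 130 (x) x 210 (y) x 20 mm high, walls and floor 5 mm, so inside 120 x 200, 15 deep; ledge from x = 65 to 125 mm, sample at x = 95, y = 0
- hinge_tray: grey tray fixed to the table: an open bin and, away from the robot, a ledge (20 mm high) with one sample cup hinge fixed on it. Origin: on the table under the bin's centre; x points from bin to ledge, y along the bin. Bin outside 130 (x) x 210 (y) x 20 mm high, walls and floor 5 mm, so inside 120 x 200, 15 deep; ledge from x = 65 to 125 mm, sample at x = 95, y = 0
- foot_tray: grey tray fixed to the table: an open bin and, away from the robot, a ledge (20 mm high) with one sample levelling foot fixed on it. Origin: on the table under the bin's centre; x points from bin to ledge, y along the bin. Bin outside 130 (x) x 210 (y) x 20 mm high, walls and floor 5 mm, so inside 120 x 200, 15 deep; ledge from x = 65 to 125 mm, sample at x = 95, y = 0
- roll: bystander: roll of masking tape lying flat, 101 mm across, 25 mm high; origin at the centre of its underside. Leave it where it is
- pencil: bystander: flat red carpenter's pencil, 178 x 44 mm as it lies, 9 mm high; origin at the centre of its underside. Leave it where it is
There are look-alikes about, which are no part of the job. Leave any orange or yellow look-alike of the part that bears hinge_1_center alone.

How it is judged:
By the outcome, as a careful person would: the job done as asked, in the order asked, and still so for the second after the job is handed in, with the robot touching nothing.
It also fails if it takes over 122 s, if anything falls off the work surface, if the arm or the gripper's body presses on something with over 40 N, if the wrist force passes 120 N, or if a joint passes its speed limit or range.

## Working session

There is one attempt and no reset: what is moved stays moved. The work goes in short steps, each a Python script; the robot and the scene stay as the last script left them, time stands still between calls to the robot, and variables do not carry over. Pictures are saved under pics/ and viewed, at most 14 in all, crops included, and the job is handed in when it is done.

```bash
mkdir -p pics; ls; cat > h.py <<'E'
import numpy as np, cv2
from cell import robot, grip, kin, viewer
from scipy.spatial.transform import Rotation as Ro
def shot(cam,fn=None):
    im=viewer.read_camera(cam)
    if fn: cv2.imwrite('pics/'+fn,im[...,::-1])
    return im
def proj(X,cam):
    c=viewer.camera_info(cam);p=np.atleast_2d(X)@np.array(c['R']).T+c['t'];s=p[:,:2]/p[:,2:]
    s=s*(1+c['k1']*(s**2).sum(1,keepdims=True));K=np.array(c['camera_matrix'])
    return s@K[:2,:2].T+K[:2,2]
def unproj(uv,z,cam):
    c=viewer.camera_info(cam);K=np.array(c['camera_matrix']);uv=np.atleast_2d(uv).astype(float)
    d=(uv-K[:2,2])@np.linalg.inv(K[:2,:2]).T;s=d.copy()
    for _ in range(20): s=d/(1+c['k1']*(s**2).sum(1,keepdims=True))
    R=np.array(c['R']);o=-R.T@c['t'];v=np.c_[s,np.ones(len(s))]@R
    return o+v*((z-o[2])/v[:,2])[:,None]
def world(at,cam):
    c=viewer.camera_info(cam);return np.array(c['R']).T@(np.array(at)-c['t'])
E
python3 - <<'E'
from h import *
print(robot.observe()['t'],Ro.from_rotvec(robot.observe()['tcp_rot']).as_matrix().round(3))
for cam in('top','side'):
    shot(cam,cam+'0.png')
    c=viewer.camera_info(cam);print(cam,np.round(-np.array(c['R']).T@c['t']),c['k1'])
    for n in ['pull_center','hinge_1_center','foot_1_center','pull_tray','hinge_tray','foot_tray','roll','pencil']:
        for d in viewer.pinpoint(n,cam): 
            if d['confidence']>.2: w=world(d['at'],cam);print(n,round(d['confidence'],2),w.round(),proj(w,cam).round())
E
```

```text
pics
0.0 [[-0.955  0.296 -0.   ]
 [ 0.296  0.955 -0.002]
 [-0.    -0.002 -1.   ]]
top [ 265.   13. 1263.] -0.008365450185270167
hinge_1_center 0.9 [324. 434.  10.] [[163. 310.]]
hinge_1_center 0.69 [349.   2.   5.] [[333. 302.]]
hinge_1_center 0.67 [490. 167.   6.] [[270. 247.]]
hinge_1_center 0.57 [323. 138.   8.] [[280. 311.]]
foot_1_center 0.47 [ 451. -168.   22.] [[400. 262.]]
foot_1_center 0.4 [439. 311.   3.] [[215. 266.]]
pull_tray 0.71 [637. 271.  -0.] [[234. 193.]]
hinge_tray 0.68 [677.  -3.   6.] [[336. 179.]]
hinge_tray 0.21 [ 627. -260.   -1.] [[432. 198.]]
foot_tray 0.64 [ 628. -259.   -0.] [[432. 198.]]
roll 0.55 [529. 479.   1.] [[153. 231.]]
pencil 0.84 [ 556. -442.   -2.] [[502. 225.]]
side [  393. -1724.   807.] -0.17613595185637035
pull_center 0.56 [433. 310.   6.] [[298. 214.]]
hinge_1_center 0.71 [484. 166.  11.] [[315. 228.]]
hinge_1_center 0.67 [349.   3.   7.] [[274. 251.]]
hinge_1_center 0.65 [319. 137.   8.] [[265. 234.]]
hinge_1_center 0.42 [322. 433.   6.] [[268. 203.]]
foot_1_center 0.54 [ 448. -167.   20.] [[308. 271.]]
pull_tray 0.7 [634. 268.  -1.] [[356. 219.]]
hinge_tray 0.93 [675.  -3.   3.] [[379. 250.]]
foot_tray 0.82 [ 627. -262.    2.] [[375. 290.]]
roll 0.7 [526. 476.  -3.] [[321. 200.]]
pencil 0.9 [ 553. -448.    0.] [[356. 328.]]
```

```bash
python3 - <<'E'
import cv2
a=cv2.imread('pics/top0.png')[130:380,100:540];cv2.imwrite('pics/top0c.png',cv2.resize(a,(800,455),interpolation=3))
a=cv2.imread('pics/side0.png')[150:360,200:480];cv2.imwrite('pics/side0c.png',cv2.resize(a,(800,600),interpolation=3))
E
```

```text
(no output)
```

View pics/top0c.png

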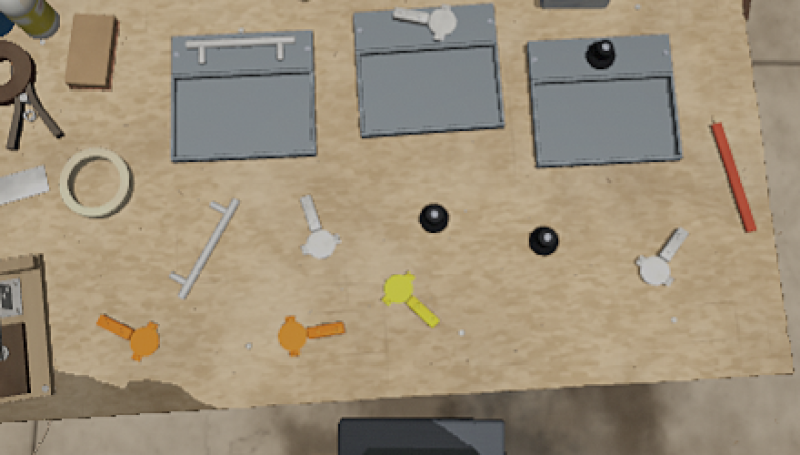

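View pics/side0c.png

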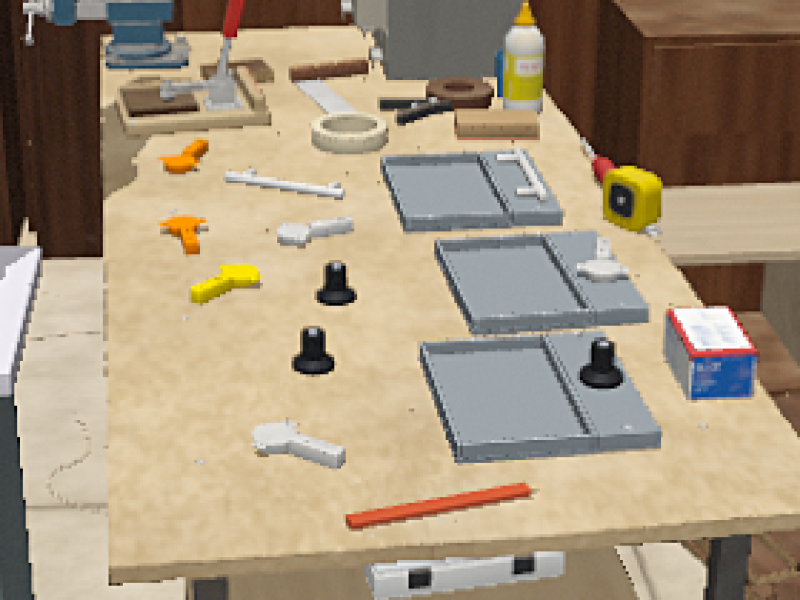

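```bash
cat >> h.py <<'E'
from scipy.optimize import minimize
def box(x0,x1,y0,y1,z0,z1): return np.array([[x,y,z] for x in(x0,x1) for y in(y0,y1) for z in(z0,z1)],float)
def cyl(x,y,r,z0,z1): return np.array([[x+r*np.cos(a),y+r*np.sin(a),z] for a in np.arange(0,6.28,.3) for z in(z0,z1)])
MODEL=dict(pull=[box(-80,80,-6,6,0,12),box(-63,-53,0,30,1,11),box(53,63,0,30,1,11)],
 hinge=[box(-15,15,-27.5,27,0,17),cyl(-13,-46,20,0,12),box(-42,16,-52,-42,0,12)],
 foot=[cyl(0,0,22,0,6),cyl(0,0,12,6,38),np.r_[cyl(0,0,22,5,6),cyl(0,0,12,11,12)]],
 tray=[box(-65,125,-105,105,0,20)])
def render(kind,p,cam):
    c,s=np.cos(p[2]),np.sin(p[2]);m=np.zeros((1440,1920),np.uint8)
    for q in MODEL[kind]:
        w=q.copy();w[:,:2]=q[:,:2]@np.array([[c,s],[-s,c]])+p[:2]
        uv=cv2.convexHull(((proj(w,cam)+.5)*3-.5).astype(np.float32))
        cv2.fillConvexPoly(m,np.round(uv*16).astype(np.int32),255,shift=4)
    return cv2.resize(m,(640,480),interpolation=cv2.INTER_AREA)/255.
def fit(kind,masks,p0,yaws):
    mm={c:cv2.GaussianBlur(m.astype(float),(0,0),1.) for c,m in masks.items()}
    f=lambda p:sum(((cv2.GaussianBlur(render(kind,p,c),(0,0),1.)-mm[c])**2).sum()/masks[c].sum() for c in mm)
    best=None
    for y in yaws:
        r=minimize(f,[*p0[:2],y],method='Nelder-Mead',options=dict(initial_simplex=np.array([[*p0[:2],y],[p0[0]+12,p0[1],y],[p0[0],p0[1]+12,y],[*p0[:2],y+.4]]),xatol=.1,fatol=1e-4,maxiter=120))
        if best is None or r.fun<best.fun: best=r
    return best.x,best.fun
E
cat > see.py <<'E'
from h import *
def near(name,cam,p):
    """silhouette of `name` closest to the expected world point p (z included)"""
    u=proj(p,cam)[0];b=None
    for d in viewer.silhouettes(name,cam):
        ys,xs=np.nonzero(d['mask'])
        if len(xs)<15: continue
        e=np.hypot(xs.mean()-u[0],ys.mean()-u[1])
        if e<25 and (b is None or e<b[0]): b=(e,d['mask'])
    return None if b is None else b[1]
Y8=np.arange(-np.pi,np.pi,np.pi/4)
T=dict(pull=('pull_center',(436,310,6),Y8),h1=('hinge_1_center',(485,165,8),Y8),h2=('hinge_1_center',(440,-340,8),Y8),
 f1=('foot_1_center',(480,0,15),[0]),f2=('foot_1_center',(451,-168,15),[0]),
 pull_tray=('pull_tray',(636,270,0),[0]),hinge_tray=('hinge_tray',(676,-3,0),[0]),foot_tray=('foot_tray',(628,-260,0),[0]))
def locate(keys):
    out={}
    for k in keys:
        n,p,y=T[k];m={}
        for c in('top','side'):
            s=near(n,c,p)
            if s is not None: m[c]=s
        kind='tray' if 'tray' in k else n.split('_')[0]
        if not m: print(k,'none');continue
        x,e=fit(kind,m,p,y);out[k]=x
        each=[fit(kind,{c:m[c]},x,[x[2]])[0].round(2) for c in m]
        print(k,x.round(2),round(e,3),{c:int(v.sum()) for c,v in m.items()},each)
    return out
E
python3 - <<'E'
from see import *
import json
for c in('top','side'): shot(c)
o=locate(T)
json.dump({k:list(v) for k,v in o.items()},open('poses.json','w'))
im=cv2.imread('pics/top0.png');im=cv2.resize(im,None,fx=3,fy=3,interpolation=3)
for k,p in o.items():
    kind='tray' if 'tray' in k else 'foot' if k[0]=='f' else 'hinge' if k[0]=='h' else 'pull'
    m=cv2.resize((render(kind,p,'top')*255).astype(np.uint8),None,fx=3,fy=3)
    cs,_=cv2.findContours((m>127).astype(np.uint8),0,2);cv2.drawContours(im,cs,-1,(0,0,255),1)
cv2.imwrite('pics/ov.png',cv2.resize(im[450:960,570:1530],(800,425),interpolation=cv2.INTER_AREA))
E
```

```text
Traceback (most recent call last):
  File "see.py", line 24, in locate
    x,e=fit(kind,m,p,y);out[k]=x
        ~~~^^^^^^^^^^^^
  File "h.py", line 39, in fit
    r=minimize(f,[*p0[:2],y],method='Nelder-Mead',options=dict(initial_simplex=np.array([[*p0[:2],y],[p0[0]+12,p0[1],y],[p0[0],p0[1]+12,y],[*p0[:2],y+.4]]),xatol=.1,fatol=1e-4,maxiter=120))
  File "h.py", line 36, in <lambda>
    f=lambda p:sum(((cv2.GaussianBlur(render(kind,p,c),(0,0),1.)-mm[c])**2).sum()/masks[c].sum() for c in mm)
               ~~~^^^^^^^^^^^^^^^^^^^^^^^^^^^^^^^^^^^^^^^^^^^^^^^^^^^^^^^^^^^^^^^^^^^^^^^^^^^^^^^^^^^^^^^^^^^
  File "h.py", line 36, in <genexpr>
    f=lambda p:sum(((cv2.GaussianBlur(render(kind,p,c),(0,0),1.)-mm[c])**2).sum()/masks[c].sum() for c in mm)
                                      ~~~~~~^^^^^^^^^^
  File "h.py", line 31, in render
    uv=cv2.convexHull(((proj(w,cam)+.5)*3-.5).astype(np.float32))
                        ~~~~^^^^^^^
  File "h.py", line 9, in proj
    c=viewer.camera_info(cam);p=np.atleast_2d(X)@np.array(c['R']).T+c['t'];s=p[:,:2]/p[:,2:]
ValueError: time passes only in moves, steps and waits
```

```bash
sed -i "s/viewer.camera_info(cam)/INFO[cam]/" h.py; sed -i "3a INFO={c:viewer.camera_info(c) for c in('top','side')}" h.py
cat > loc.py <<'E'
from see import *
import json
for c in('top','side'): shot(c)
o=locate(T)
json.dump({k:list(v) for k,v in o.items()},open('poses.json','w'))
im=cv2.imread('pics/top0.png');im=cv2.resize(im,None,fx=3,fy=3,interpolation=3)
for k,p in o.items():
    kind='tray' if 'tray' in k else 'foot' if k[0]=='f' else 'hinge' if k[0]=='h' else 'pull'
    m=cv2.resize((render(kind,p,'top')*255).astype(np.uint8),None,fx=3,fy=3)
    cs,_=cv2.findContours((m>127).astype(np.uint8),0,2);cv2.drawContours(im,cs,-1,(0,0,255),1)
cv2.imwrite('pics/ov.png',cv2.resize(im[450:960,570:1530],(800,425),interpolation=cv2.INTER_AREA))
print(robot.observe()['t'])
E
time python3 loc.py
```

```text
pull [437.44 310.58  -0.47] 0.118 {'top': 352, 'side': 184} [array([437.44, 310.58,  -0.47]), array([434.08, 311.03,  -0.49])]
h1 [449.58 150.6    2.41] 0.276 {'side': 142} [array([449.58, 150.6 ,   2.41])]
h2 none
f1 none
f2 [ 4.5231e+02 -1.6876e+02  1.6000e-01] 0.075 {'top': 209, 'side': 187} [array([ 4.5533e+02, -1.6865e+02,  3.6000e-01]), array([ 450.49, -168.52,    0.72])]
pull_tray [6.3269e+02 2.6822e+02 5.0000e-02] 0.015 {'top': 5552, 'side': 1521} [array([6.3472e+02, 2.6879e+02, 6.0000e-02]), array([6.3073e+02, 2.6782e+02, 5.0000e-02])]
hinge_tray [ 6.7588e+02 -3.9700e+00  8.0000e-02] 0.016 {'top': 5480, 'side': 2103} [array([ 6.7711e+02, -3.5300e+00,  8.0000e-02]), array([ 6.7408e+02, -5.3500e+00,  7.0000e-02])]
foot_tray [ 6.3051e+02 -2.5990e+02  6.0000e-02] 0.024 {'top': 5539, 'side': 3078} [array([ 6.3233e+02, -2.5854e+02,  6.0000e-02]), array([ 6.2887e+02, -2.6255e+02,  5.0000e-02])]
2.0
real	0m12.972s
user	0m15.364s
sys	0m2.222s
```

View pics/ov.png

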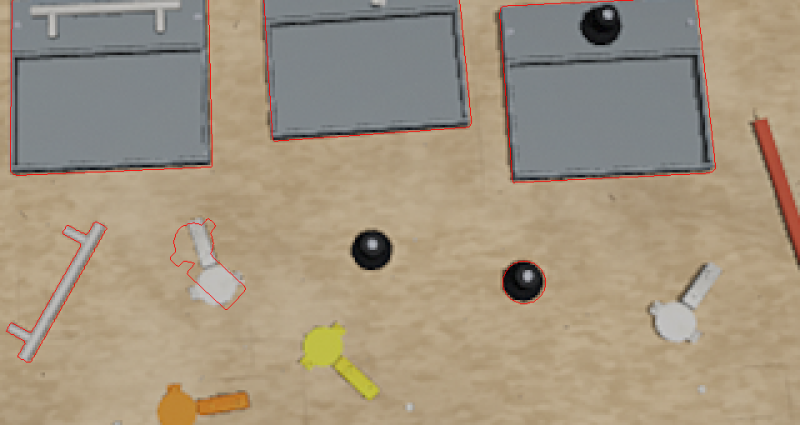

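```bash
cat >> h.py <<'E'
MODEL['hinge']=[box(-10,10,-30,26,0,17),cyl(2,-47,20,0,12),box(-27,31,-53,-43,0,12)]
def cmask(im,kind,p,cam,r=30):
    """colour mask of a steel hinge or black foot near world point p"""
    hsv=cv2.cvtColor(im,cv2.COLOR_RGB2HSV);u=proj(p,cam)[0]
    m=((hsv[...,1]<35)&(hsv[...,2]>140)) if kind=='hinge' else hsv[...,2]<75
    yy,xx=np.mgrid[:480,:640];m&=np.hypot(xx-u[0],yy-u[1])<r
    n,l,st,_=cv2.connectedComponentsWithStats(m.astype(np.uint8))
    return l==1+st[1:,4].argmax()
E
cat > loc2.py <<'E'
from see import *
import json
o=json.load(open('poses.json'))
ims={c:cv2.imread(f'pics/{c}0.png')[...,::-1].copy() for c in('top','side')}
im=cv2.resize(ims['top'][...,::-1],None,fx=3,fy=3,interpolation=3)
for k,kind,p,r in(('h1','hinge',(480,160,8),30),('h2','hinge',(440,-345,8),30),('f1','foot',(480,-10,15),22),('f2','foot',(452,-169,15),22)):
    p=np.array(p,float)
    m={c:cmask(ims[c],kind,p,c,r) for c in ims}
    ys,xs=np.nonzero(m['top']);p=unproj([xs.mean(),ys.mean()],10,'top')[0]
    m={c:cmask(ims[c],kind,p,c,r) for c in ims}
    x,e=fit(kind,m,p,Y8 if kind=='hinge' else[0]);o[k]=list(x)
    print(k,x.round(2),round(e,3),[int(v.sum()) for v in m.values()],[fit(kind,{c:m[c]},x,[x[2]])[0].round(2) for c in m])
    g=cv2.resize((render(kind,x,'top')*255).astype(np.uint8),None,fx=3,fy=3)
    cs,_=cv2.findContours((g>127).astype(np.uint8),0,2);cv2.drawContours(im,cs,-1,(0,0,255),1)
json.dump(o,open('poses.json','w'))
cv2.imwrite('pics/ov2.png',im[640:960,730:1530])
E
python3 loc2.py
```

```text
h1 [488.   166.91  -1.26] 0.216 [361, 144] [array([489.  , 166.79,  -1.26]), array([486.79, 167.24,  -1.33])]
h2 [ 448.29 -350.78   -2.26] 0.256 [353, 267] [array([ 449.04, -351.41,   -2.26]), array([ 444.39, -349.21,   -2.32])]
f1 [ 4.8373e+02 -1.1200e+01  3.0000e-02] 0.237 [176, 120] [array([ 4.847e+02, -1.021e+01,  2.800e-01]), array([ 4.8242e+02, -1.7750e+01,  2.2000e-01])]
f2 [ 4.5287e+02 -1.6731e+02  1.9000e-01] 0.23 [178, 145] [array([ 4.5367e+02, -1.6689e+02,  2.2000e-01]), array([ 451.83, -172.92,    0.7 ])]
```

View pics/ov2.png

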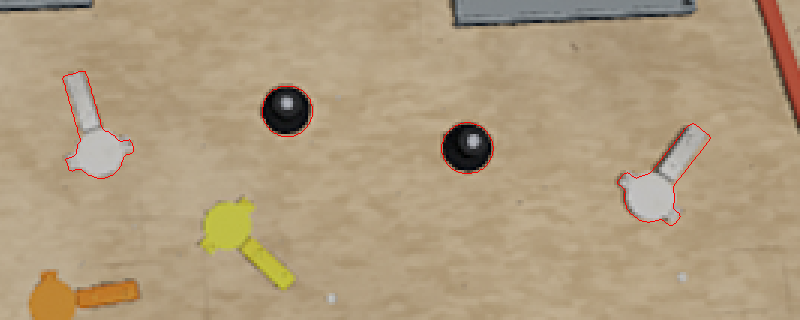

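```bash
cat > act.py <<'E'
from h import *
import json,sys
P=json.load(open('poses.json'))
def rv(a):  # tool down, closing direction at world angle a
    y=np.array([np.cos(a),np.sin(a),0]);z=np.array([0,0,-1.]);return Ro.from_matrix(np.c_[np.cross(y,z),y,z]).as_rotvec()
def tray(t,dx,dy):
    x,y,w=P[t];return np.array([x+dx*np.cos(w)-dy*np.sin(w),y+dx*np.sin(w)+dy*np.cos(w)]),w
def job(k):
    """pick xy, pick closing angle, TCP z, approach opening, release opening, place xy, place closing angle"""
    x,y,w=P[k]
    if k=='pull': q,tw=tray('pull_tray',-12,0);return (x,y),w+np.pi/2,2,.5,.35,q,tw
    if k[0]=='h': q,tw=tray('hinge_tray',20,48 if k=='h1' else -48);return (x,y),w,3,.7,.5,q,tw-np.pi/2
    q,tw=tray('foot_tray',0,45 if k=='f1' else -45);return (x,y),np.pi/2,15,.7,.5,q,tw+np.pi/2
def plan(k):
    a,ca,z,oa,orl,b,cb=job(k);best=None
    for f in(0,np.pi):
        ja=kin.ik([*a,z],rv(ca+f));jb=kin.ik([*b,z+6],rv(cb+f))
        if ja is None or jb is None: continue
        c=np.abs(np.array(ja)-robot.observe()['joints']).max()+np.abs(np.array(jb)-ja).max()
        if best is None or c<best[0]: best=(c,f,np.round(ja,2),np.round(jb,2))
    return best
def run(k):
    a,ca,z,oa,orl,b,cb=job(k);f=plan(k)[1]
    grip(oa);robot.movep([*a,120],rv(ca+f));robot.servo_line([*a,z+25],250);robot.servo_line([*a,z],60)
    grip(0,25);s=robot.observe();print(k,'grip mm',round(s['grip_width']*92,1),round(s['grip_force'],1))
    robot.servo_line([*a,120],200);s=robot.observe();print(' lifted',round(s['grip_width']*92,1),round(s['grip_force'],1),round(s['t'],1))
    if s['grip_force']<3: print('LOST');return
    robot.movep([*b,120],rv(cb+f));robot.servo_line([*b,z+25],200);robot.servo_line([*b,z+6],60)
    grip(orl);robot.hold(.2);robot.servo_line([*b,120],200);print(' t',round(robot.observe()['t'],1))
if __name__=='__main__':
    for k in sys.argv[1:]: run(k)
    if len(sys.argv)==1:
        for k in('pull','h1','h2','f1','f2'): print(k,plan(k))
E
python3 act.py && python3 act.py pull
```

```text
pull (np.float64(1.2203641571381731), 0, array([-0.75,  0.6 ,  0.09,  2.01, -0.1 ,  0.54,  0.51]), array([-0.68,  0.77,  0.32,  1.66, -0.32,  0.76, -0.15]))
h1 (np.float64(1.6005811121618305), 0, array([-0.75,  0.61,  0.45,  2.08, -0.49,  0.56, -1.21]), array([-0.6 ,  0.9 ,  0.74,  1.64, -0.74,  0.91, -1.05]))
h2 (np.float64(1.506034972942728), 0, array([-0.16,  0.98,  1.11,  1.97, -1.12,  0.98, -0.74]), array([-0.52,  0.97,  0.86,  1.62, -0.85,  0.97, -0.85]))
f1 (np.float64(1.4709107314330194), 3.141592653589793, array([-0.5 ,  0.57,  0.56,  2.16, -0.57,  0.56, -1.09]), array([-0.21,  0.84,  0.73,  1.71, -0.71,  0.87, -0.68]))
f2 (np.float64(1.4837348812576383), 3.141592653589793, array([-0.39,  0.68,  0.85,  2.17, -0.85,  0.68, -0.5 ]), array([-0.18,  0.99,  0.95,  1.61, -0.91,  1.03, -0.46]))
pull grip mm 11.3 25.0
 lifted 11.3 25.0 6.8
 t 10.0
```

```bash
python3 act.py h1 h2 && python3 -c "
from h import *
a=shot('top','t1.png')[130:330,180:520];b=shot('side')[180:330,240:470]
cv2.imwrite('pics/t1c.png',np.vstack([cv2.resize(a,(600,352),interpolation=3),cv2.resize(b,(600,248),interpolation=3)])[:600,:,::-1])"
```

```text
h1 grip mm 15.8 24.9
 lifted 15.8 24.9 14.3
 t 17.8
h2 grip mm 15.5 25.0
 lifted 15.8 25.0 22.6
 t 26.6
```

View pics/t1c.png

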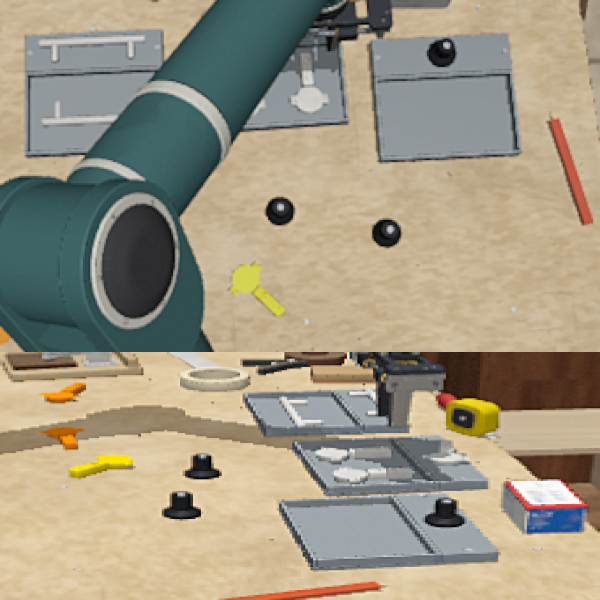

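The pull (composite ~(85,120)) lies in its bin and both hinges lie side by side in theirs (side view ~(330,455) and (355,475)). The feet are untouched. Now I'll move the feet.

```bash
python3 act.py f1 f2 && python3 -c "
from h import *
robot.goto_joints([-1.313, 0.468, -0.012, 1.603, 0.006, 1.071, -0.056])
a=shot('top','t2.png')[130:330,180:520];b=shot('side')[180:330,240:470]
cv2.imwrite('pics/t2c.png',np.vstack([cv2.resize(a,(600,352),interpolation=3),cv2.resize(b,(600,248),interpolation=3)])[:600,:,::-1]);print(robot.observe()['t'])"
```

```text
f1 grip mm 23.3 25.0
 lifted 23.3 25.0 30.5
 t 33.8
f2 grip mm 23.5 25.0
 lifted 23.5 25.0 37.4
 t 40.7
44.3917
```

View pics/t2c.png

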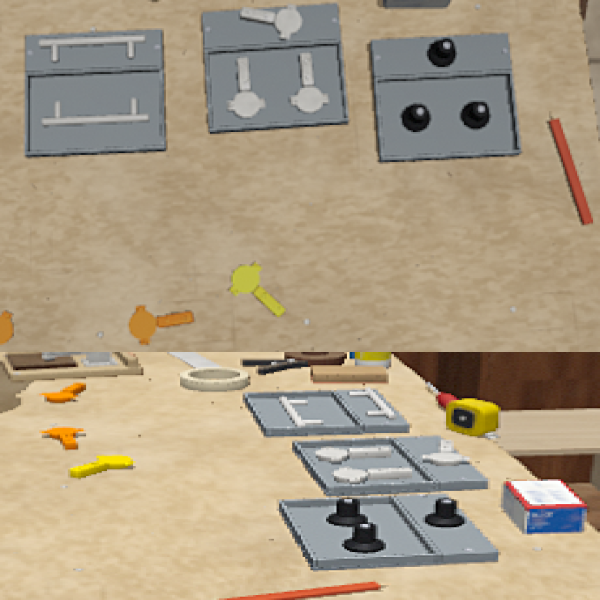

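The pull lies flat at (95,118), the hinges flat at (245,90) and (308,85), and the feet stand upright at (415,117) and (475,115). The pencil, roll and look-alikes have not moved.

```bash
python3 -c "
from cell import robot
print(robot.job_done())"
```

```text
the job is handed in; nothing more can be done
None
```

I handed the job in at about 44 s: the last pictures show the bar pull and both hinges lying flat and both feet standing upright in their matching bins, with the roll, pencil and coloured look-alikes left where they were; no verdict came back.

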